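# Hang a drying arm on the slotted upright and set the gold tama on its pin

## Task

Take the steel drying arm from its wooden rest, hook both of its tabs into the top two slots of the steel upright on the cupboard front, and press it down until the tabs are fully home before you let go. Then set the gold tama, hole down, over the wooden pin of the hung arm so that it sits flat on the cork washer. Do not let the arm or the tama drop, and leave the ken, the dish and the scraper where they are.

Things in the scene. Friction and masses are not known exactly. Their poses are not given: they have to be found in the camera images.
- hanger_grip (a point): Steel drying arm (0.24 kg), centre of its bar, where to grip: a level 14 x 14 mm square bar, 148 mm long, bare for 40 mm either way. x: along the bar towards the end plate and hook tabs, y: across, z: up; all hanger points have these axes. The end plate's mating face is at x = +73 mm (plate 4 mm thick, 36 wide, z = -58 to +12), the upright pin at x = -59.
- hanger_face (a point): Middle of the arm's mating face, level with the bar's centre line. Two hook tabs, 5 mm wide (y), stick out 9 mm in +x: each a neck 9 mm high with a lip at its end hanging 9 mm below. Neck undersides at z = -6 and -46 mm, necks up to +3 and -37, lips down to -15 and -55. Behind the lips fits a 3 mm wall with 1 mm to spare.
- hanger_pin (a point): On the arm, centre of the top of its cork washer (34 mm across), where the tama's mouth comes to sit, 11 mm above the bar's centre line; a wooden pin, 14 mm in diameter with a rounded tip, rises 30 mm from here.
- upright_home (a point): Point on the front of the fixed slotted steel upright (a channel 40 mm wide, 188 mm high) 170 mm above the bench: hanger_face lies here, axes parallel, when the arm is fully home. x: level, into the upright, z: up, y: along its face. Its 3 mm wall is hollow behind for 25 mm and stands 30 mm proud of the hinoki cupboard (340 mm wide, 240 high), whose latched door is on the +y side.
- slot_top (a point): Middle of the top slot of the upright, 7 mm above upright_home; same axes. Four slots in one column, each 9 mm wide and 26 mm high, 40 mm apart; top slot z = -6 to +20 mm from upright_home, second -46 to -20. The tabs pass in with the arm 9 to 17 mm above home (best 13): push in till the plate meets the upright, then down till the necks sit on the slots' lower edges.
- tama_center (a point): Centre of the gold lacquered tama, a ball 60 mm in diameter, 0.075 kg, loose, standing on the bench on its open mouth, hole down; z up. The mouth is flat, 28 mm across, 26.5 mm below this point; the hole is 23 mm wide and runs 38 mm up from the mouth. Grip it from two sides.
- tama_mouth (a point): Centre of the tama's mouth (its underside); z axis along the hole, into the ball.
- rest: Fixed wooden rest that carries the arm at the start: base 116 x 74 x 14 mm, two cheeks 14 mm thick, 60 mm wide, 78 mm high at x = -48.5 and +48.5 mm with open notches for the bar (16 mm wide, floor at 68 mm), 83 mm clear between the cheeks. Origin: centre of its underside; x along the arm, towards its tabs.
- ken: Walnut ken lying on the bench, 160 mm long, 70 mm wide, 38 mm high, loose; origin under its middle; leave it alone.
- dish: White ceramic lacquer dish, 104 mm across, 30 mm high, loose; origin at the centre of its underside; leave it alone.
- scraper: Steel spoke scraper lying on the bench, 200 mm long, 22 mm high, loose; origin under its middle; leave it alone.
Things that resemble listed ones, but are neither listed nor needed, are in the scene too. Of the things like the part that bears tama_center, leave any that is red, turquoise or white; of the rest the larger one is meant.

How it is judged (in metres and radians):
On the way, in this order (a step that is already met when the one before it is completed fails the run):
1. the arm is fully home in the top two slots while the fingers still bear on it (x of hanger_face in the frame of upright_home between -0.003 and 0.003 m and y of hanger_face in the frame of upright_home between -0.004 and 0.004 m and z of hanger_face in the frame of upright_home between -0.003 and 0.003 m and angle between the x axis of hanger_face and the x axis of upright_home, either way round below 0.07 rad and angle between the z axis of hanger_face and the z axis of upright_home, either way round below 0.07 rad and contact force between the fingers and hanger above 0.5 N), for 0.1 s.
2. the arm hangs there by itself, let go (x of hanger_face in the frame of upright_home between -0.003 and 0.003 m and y of hanger_face in the frame of upright_home between -0.004 and 0.004 m and z of hanger_face in the frame of upright_home between -0.003 and 0.003 m and angle between the x axis of hanger_face and the x axis of upright_home, either way round below 0.07 rad and angle between the z axis of hanger_face and the z axis of upright_home, either way round below 0.07 rad and contact force between the fingers and hanger below 0.1 N and linear speed of hanger below 0.02 m/s), for 0.2 s.
At the end, for the whole second after the job is handed in: The arm is home in the top two slots (3 mm in height and depth, 4 mm sideways, 0.07 rad); the tama sits hole down over the pin, flat on the cork washer (7 mm sideways, 3 mm in height, 0.1 rad); both at rest and let go; ken, dish and scraper within 20 mm of where they lay (x of hanger_face in the frame of upright_home between -0.003 and 0.003 m and y of hanger_face in the frame of upright_home between -0.004 and 0.004 m and z of hanger_face in the frame of upright_home between -0.003 and 0.003 m and angle between the x axis of hanger_face and the x axis of upright_home, either way round below 0.07 rad and angle between the z axis of hanger_face and the z axis of upright_home, either way round below 0.07 rad and horizontal distance between tama_mouth and hanger_pin below 0.007 m and z of tama_mouth in the frame of hanger_pin between -0.003 and 0.003 m and angle between the z axis of tama_mouth and the z axis of hanger_pin, either way round below 0.1 rad and angle between tama_mouth's own z axis and vertical below 0.2 rad and linear speed of each of tama, hanger below 0.02 m/s and distance of each of ken, dish, scraper from where it was at the start of the episode below 0.02 m); the robot touches nothing.
It fails at once if the ken, the dish or the scraper is moved more than 20 mm (distance of any of ken, dish, scraper from where it was at the start of the episode above 0.02 m).
It fails at once if the tama is dropped: it moves faster than 0.5 m/s out of the fingers (contact force between the fingers and tama below 0.05 N and linear speed of tama above 0.5 m/s).
It fails at once if the arm is dropped: it moves faster than 0.5 m/s out of the fingers (contact force between the fingers and hanger below 0.05 N and linear speed of hanger above 0.5 m/s).
It also fails if it takes over 67 s, if anything falls off the work surface, if the arm or the gripper's body presses on something with over 40 N, if the wrist force passes 120 N, or if a joint passes its speed limit or range.

## Robot

A 6-joint arm with a two-finger parallel gripper is mounted at the origin on the work surface. World frame = base frame: x ahead of the robot, y to its left, z up, the work surface at z = 0. Lengths are in mm, angles in degrees, forces in N, time in s.
With the tool pointing down it reaches from about 350 to 850 mm from the base axis. Payload 8.1 kg.
Tool frame: the origin (TCP) lies between the finger pads; the fingertips stand 19 mm ahead of it and the grasp point (between the pads) is the TCP (nose_length is the distance from the TCP to the fingertips, in mm); y points along the fingers, x is the direction in which the jaws open and shut, and the axes are right-handed (so a half turn about y gives the same grasp; the last joint's range is limited). The gripper opens to 85 mm and grips with 20 to 120 N. Pads are 22 mm wide; open, the fingers measure 114 mm over their backs; the gripper's body (76 mm by 85 mm) begins 54 mm behind the grasp point. The pads swing forward as they close: fully open they stand 13 mm farther back than shut.
Start: joints at [-69.924, 7.471, 85.268, -0, 87.261, -4.893], TCP at [253.301, -543.915, 250.292] pointing down, gripper open.
Joint ranges: [-169.43, 169.43], [-51.17, 129.36], [1.28, 143.12], [-76.62, 256.62], [0, 156.53], [-152.29, 152.29]. Speed limits (degrees/s): [136.94, 136.94, 159.86, 180, 180, 180].

## Interface

Orientations are given as [roll, pitch, yaw] about the fixed x, y, z axes, in that order (R = Rz(yaw) Ry(pitch) Rx(roll)).
In Python, from bench import sense, snapshot, camera_info, hand_in, nose_length gives the robot as it stands.
- The arm moves only by the tool arm_command, never from a script. Its argument "commands" is a list of rows, each a list of 3 entries, a list of its own where there are three numbers: the opening in per cent of the stroke, from 0 (shut) to 100 (fully open), then the shift along the world's x, y, z in units of 30 mm (1.0 is 30 mm), then the turn, a rotation vector about the world's x, y, z in degrees. A call has 1 to 5 rows; each row shifts and turns the pose as measured when the row begins; what a row does not reach is not made up. A row lasts 1/12 s, in which the tool goes at most 41.7 mm and 7.16 degrees, less where a joint would pass 70% of its speed; a pose out of reach is approached as far as the arm can. A call is refused whole if a number of a shift passes 1 or a number of a turn 7.16, either way. A call with a gripper value outside its range is refused whole. The fingers move at their own pace and stop on an object; "force" is the grip in N (left out, the last holds). Time passes only in rows, so rows that do not move let the fingers close. It gives the time, the measured TCP pose, the force and the opening at its end, in the units of the state.
- sense(): the state, without advancing time (a new reading comes with each control period).
- snapshot(name): name is "scene" or "top" or "wrist"; returns the picture (400x640x3 uint8, blue, green, red); there is no depth.
- camera_info(name): a dict with "fx", "fy", "cx", "cy" (pixels), "k1" (the pictures are not rectified: a ray, as slopes to the right and down, at radius r is drawn at 1 + k1 r^2 times it, then the intrinsics apply), "rvec" (rotation vector, rad) and "tvec" (3), from world to camera coordinates, as OpenCV has them; the wrist camera has in their place "hand_eye" (4x4, takes a point from camera to tool coordinates, whose origin is the TCP and whose axes are the tool frame's). Camera axes: x right, y down, z forward; pixel columns grow to the right and rows downward; lengths in mm; the calibration is good to about 2 mm. A picture is of the moment at which its call begins: read the wrist's pose just before it. camera_info takes no time and is no camera call.
- hand_in(): hands the job in, once; it reports no verdict.
The state is a dict: "time": time; "joint_pos": joint angles; "qd": joint speeds; "joint_efforts": joint torques, N m; "tool_pos": TCP position; "tcp_rot": TCP orientation; "ft_force": force on the tool from outside, world axes, zero at the start; "wrist_torque": the same for the moment, N m; "finger_gap": finger opening in mm.
Only numpy, scipy, OpenCV 4.12 (cv2) and the standard library are available. Lean on these libraries where they do the work, as an engineer would, in place of code of your own. Each camera call takes 0.05 s, during which the arm holds its last target. There are 200 camera calls.

## Working session

There is one attempt and no reset: what is moved stays moved. The work goes in short steps, Python scripts to look and compute and a tool call to move; the robot and the scene stay as the last step left them, time stands still between calls to the robot, and variables do not carry over. Pictures are saved under pics/ and viewed, about 8 in all and at most 12, crops included, and the job is handed in when it is done.

Besides the shell and the picture viewer there is one more tool, called as name(argument=value, ...) on one line, values as JSON. arm_command: Moves the arm, as the interface text tells. Its arguments: {"type":"object","properties":{"commands":{"type":"array"},"force":{"type":"number"}},"required":["commands"]}

```bash
mkdir -p pics; ls
python3 - <<'E'
from bench import *
import cv2,numpy as np
print(sense())
for n in("scene","top","wrist"):
    print(n,camera_info(n)); cv2.imwrite(f"pics/{n}0.png",snapshot(n))
E
```

```text
pics
{'time': 0.0, 'joint_pos': array([-6.99229490e+01,  7.51541359e+00,  8.53291990e+01, -2.11723748e-03,
        8.72610160e+01, -4.89308009e+00]), 'qd': array([-0.01237933,  0.01803184,  0.05640187,  0.05060558, -0.00141672,
        0.0213627 ]), 'joint_efforts': array([ 9.26249195e-04, -5.69399750e+01, -5.00544655e+01, -2.84447196e-04,
        1.47637655e-02,  2.69201280e-05]), 'tool_pos': array([ 253.11965792, -543.43068642,  249.24197883]), 'tcp_rot': array([-89.99309716,   0.105424  , -65.02975948]), 'ft_force': array([ 0.09620433, -0.02365985, -0.07581916]), 'wrist_torque': array([ 0.01841061,  0.02828803, -0.00964083]), 'finger_gap': 85.39477633663856}
scene {'fx': 421.79097878751014, 'fy': 421.79097878751014, 'cx': 322.1731469453321, 'cy': 201.1584377480163, 'k1': 0.009673236768035711, 'rvec': array([ 0.85833266,  2.53445665, -1.12030318]), 'tvec': array([ 416.47688216, -182.62274245, 1336.63098131])}
top {'fx': 510.9718971614967, 'fy': 510.9718971614967, 'cx': 321.50948041578897, 'cy': 195.4975715235405, 'k1': -0.11197812999217761, 'rvec': array([ 2.12850695, -2.13053391,  0.18532382]), 'tvec': array([  81.0785895 ,  554.11053887, 1437.05904136])}
wrist {'fx': 353.0161898518568, 'fy': 353.0161898518568, 'cx': 319.93624270355645, 'cy': 195.66040236213982, 'k1': -0.003635189845409742, 'hand_eye': array([[ 9.99999410e-01,  3.76800128e-04,  1.01839120e-03,
         9.86079958e-01],
       [-8.78142978e-04, -2.71040132e-01,  9.62567647e-01,
        -1.23815209e+02],
       [ 6.38720497e-04, -9.62567974e-01, -2.71039641e-01,
         6.90219861e+01],
       [ 0.00000000e+00,  0.00000000e+00,  0.00000000e+00,
         1.00000000e+00]])}
```

View pics/scene0.png

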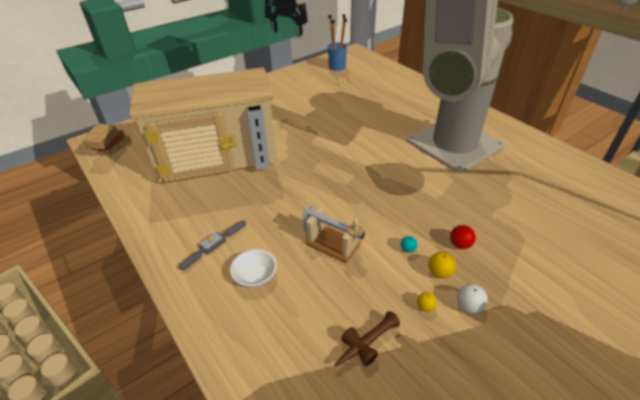

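View pics/top0.png

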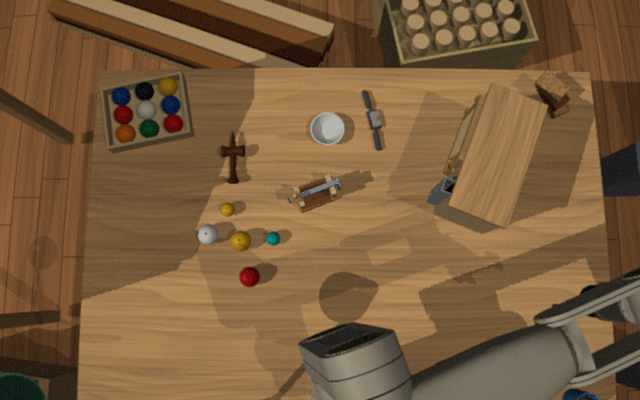

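```bash
cat > h.py <<'E'
import cv2,numpy as np
from bench import *
from scipy.spatial.transform import Rotation as Rn
def ext(n,s=None):
    c=camera_info(n)
    if n!="wrist":
        return c,cv2.Rodrigues(c["rvec"])[0],np.array(c["tvec"])
    Rt=Rn.from_euler("xyz",s["tcp_rot"],degrees=True).as_matrix()
    H=c["hand_eye"]; R=Rt@H[:3,:3]; p=Rt@H[:3,3]+s["tool_pos"]
    return c,R.T,-R.T@p
def ray(n,uv,s=None):
    c,R,t=ext(n,s); d=np.array([(uv[0]-c["cx"])/c["fx"],(uv[1]-c["cy"])/c["fy"]]); x=d.copy()
    for _ in range(20): x=d/(1+c["k1"]*(x@x))
    v=R.T@np.array([x[0],x[1],1]); return -R.T@t,v/np.linalg.norm(v)
def proj(n,P,s=None):
    c,R,t=ext(n,s); q=R@np.asarray(P,float)+t; x=q[:2]/q[2]; x=x*(1+c["k1"]*(x@x))
    return np.array([c["fx"]*x[0]+c["cx"],c["fy"]*x[1]+c["cy"]])
def atz(n,uv,z,s=None):
    o,v=ray(n,uv,s); return o+v*(z-o[2])/v[2]
def tri(*rs):
    A=sum(np.eye(3)-np.outer(v,v) for o,v in rs); b=sum((np.eye(3)-np.outer(v,v))@o for o,v in rs)
    p=np.linalg.solve(A,b); return p,[round(float(np.linalg.norm(np.cross(p-o,v))),1) for o,v in rs]
E
python3 - <<'E'
from h import *
np.set_printoptions(suppress=True,precision=1)
a=cv2.imread("pics/scene0.png");b=cv2.imread("pics/top0.png")
print("tama",tri(ray("scene",(442,264)),ray("top",(241,240))))
print("cam",[-ext(n)[1].T@ext(n)[2] for n in("scene","top")])
for n,u in [("rest",(318,193)),("dish",(327,128)),("ken",(232,157)),("scr",(374,120)),("uprighttop",(441,190))]: print(n,atz("top",u,80 if n=="rest" else 188 if n[0]=="u" else 15))
r=lambda i,x,y,w,h,W,H:cv2.resize(i[y:y+h,x:x+w],(W,H),interpolation=cv2.INTER_CUBIC)
cv2.imwrite("pics/c1.png",np.vstack([np.hstack([r(a,290,190,90,75,400,300*10//9-33),r(b,280,160,90,75,400,300)]),np.hstack([r(a,225,90,60,90,200,300),r(a,140,90,120,90,200,300),r(b,410,140,75,75,400,300)])]))
E
```

```text
tama (array([425.3, 315.8,  31.7]), [1.3, 1.3])
cam [array([988.3, 641.6, 777.9]), array([ 295.9,   79. , 1511.6])]
rest [555.9  90.5  80. ]
dish [769.2  63.7  15. ]
ken [678.8 351.5  15. ]
scr [794.9 -80.5  15. ]
uprighttop [ 544.  -236.4  188. ]
```

View pics/c1.png

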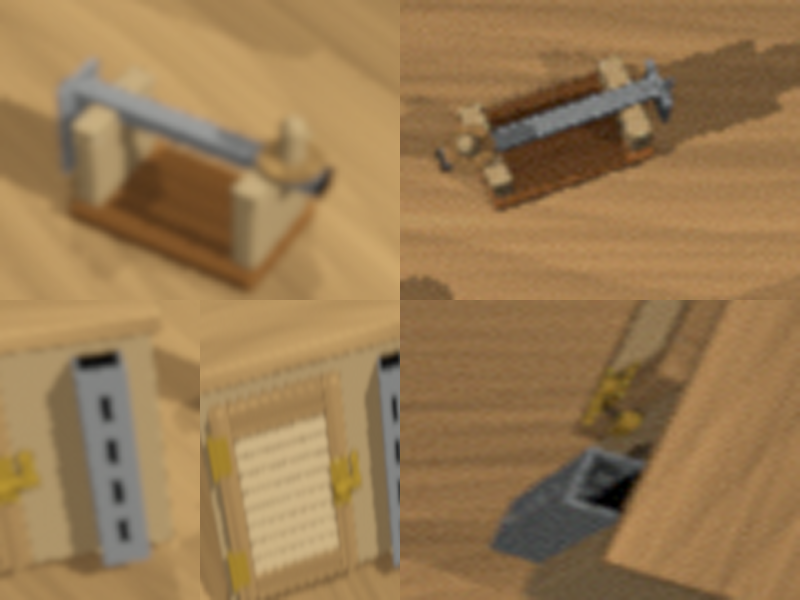

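The scene picture puts the large gold tama at (442,264) and the upright at (257,135). In the top picture the tama is at (241,240), the bar runs from (300,195) to (341,183) with its plate on the right, and the upright top is at (441,190). I'll move the wrist camera over the rest.

arm_command(commands=[[100,[0.1,0.9,0.3],[0,0,0]],[100,[0.2,0.95,0.3],[0,0,2]],[100,[0.2,0.95,0.3],[0,0,4]],[100,[0.2,0.95,0.3],[0,0,4]],[100,[0.2,0.95,0.3],[0,0,4]]])

```text
time: 0.57
tool_pos: [277.1, -399.3, 287.7]
tcp_rot: [-90.0, 0.8, -51.0]
ft_force: [1.1, 0.9, 1.0]
finger_gap: 85.3
```

arm_command(commands=[[100,[0.2,0.95,0.2],[0,0,4]],[100,[0.2,0.95,0],[0,0,4]],[100,[0.3,0.95,0],[0,0,4]],[100,[0.4,0.95,0],[0,0,4]],[100,[0.5,0.95,0],[0,0,4]]])

```text
time: 0.98
tool_pos: [324.7, -250.5, 295.4]
tcp_rot: [-90.0, 0.6, -30.1]
ft_force: [1.0, 0.3, 0.5]
finger_gap: 85.4
```

arm_command(commands=[[100,[0.5,0.95,0],[0,0,4]],[100,[0.5,0.95,0],[0,0,4]],[100,[0.5,0.95,0],[0,0,4]],[100,[0.5,0.95,0],[0,0,4]],[100,[0.5,0.95,0],[0,0,4]]])

```text
time: 1.4
tool_pos: [400.7, -100.2, 295.2]
tcp_rot: [-90.1, 0.5, -9.2]
ft_force: [0.4, -0.0, -0.3]
finger_gap: 85.6
```

arm_command(commands=[[100,[0.6,0.7,-0.1],[0,0,3]],[100,[0.6,0.7,-0.2],[0,0,3]],[100,[0.6,0.7,-0.2],[0,0,3]],[100,[0.6,0.7,-0.2],[0,0,3]],[100,[0.6,0.7,-0.2],[0,0,3]]])

```text
time: 1.82
tool_pos: [493.9, 13.3, 268.7]
tcp_rot: [-90.1, 0.3, 6.8]
ft_force: [1.2, -0.2, 0.2]
finger_gap: 85.4
```

arm_command(commands=[[100,[0.6,0.7,-0.2],[0,0,3]],[100,[0.6,0.7,-0.2],[0,0,3]],[100,[0.5,0.7,-0.2],[0,0,3]],[100,[0.3,0.5,0],[0,0,1]],[100,[0,0,0],[0,0,0]]])

```text
time: 2.23
tool_pos: [556.7, 100.2, 245.5]
tcp_rot: [-90.0, 0.5, 17.8]
ft_force: [0.8, -0.7, 0.2]
finger_gap: 85.2
```

Run:
```python
from h import *
s=sense(); cv2.imwrite("pics/w1.png",snapshot("wrist")); np.save("w1.npy",s,allow_pickle=True); print(s["tool_pos"],s["tcp_rot"])
```

```text
[556.72401012 100.21720536 245.45238685] [-89.9656326    0.53511628  17.78073825]
```

View pics/w1.png

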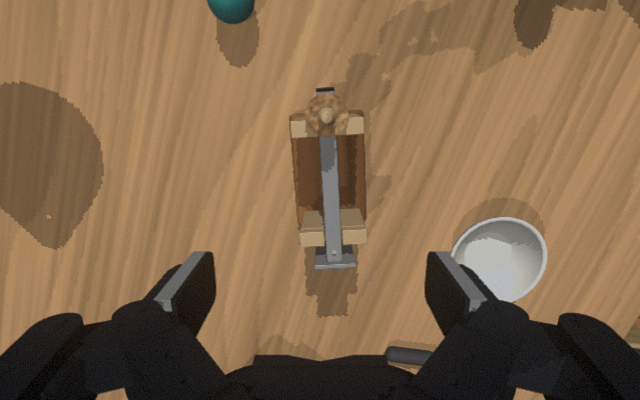

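Run:
```python
from h import *
np.set_printoptions(suppress=True,precision=1)
s=np.load("w1.npy",allow_pickle=True).item()
a=atz("wrist",(329.5,140),82,s);b=atz("wrist",(334,235),82,s);d=b-a
print(a,b,np.degrees(np.arctan2(d[1],d[0])))
print("pin tip tri top/scene",tri(ray("wrist",(327,114),s),ray("scene",(355.5,222)),ray("top",(295,192.5))))
for z in (105,116): print(atz("wrist",(327,114),z,s))
print("tcp px",proj("wrist",s["tool_pos"],s))
# predicted model
h=np.radians(np.degrees(np.arctan2(d[1],d[0])));x=np.array([np.cos(h),np.sin(h),0]);y=np.array([-x[1],x[0],0])
c0=np.array([*(a[:2]),75.])
for n,z in(("plate top near",87),("end plate face bottom",17)):pass
# grip center from plate end: plate top edges z=87 x=69,73 ; pin tip z=116 x=-59
pt=atz("wrist",(327,114),116,s); g=pt+59*x; g[2]=75; print("g from pin",g)
for P in ([73,18,12],[73,-18,12],[69,18,12],[69,-18,12],[82,0,3],[-59,0,41],[-75,0,7],[-75,0,-7],[0,0,7],[-48,0,7]): print(P,proj("wrist",g+P[0]*x+P[1]*y+[0,0,P[2]],s))
```

```text
[552.9 134.2  82. ] [582.4  57.1  82. ] -69.03794229924755
pin tip tri top/scene (array([546.9, 155.3, 113.8]), [3.2, 2.5, 4.5])
[544.  154.1 105. ]
[543.8 154.5 116. ]
tcp px [318.5 276.5]
g from pin [564.9  99.4  75. ]
[73, 18, 12] [354.6 265. ]
[73, -18, 12] [313.7 266.9]
[69, 18, 12] [354.4 260.9]
[69, -18, 12] [313.4 262.8]
[82, 0, 3] [334.2 270.4]
[-59, 0, 41] [327. 114.]
[-75, 0, 7] [325.6  90.9]
[-75, 0, -7] [325.5  91.2]
[0, 0, 7] [330.1 184.1]
[-48, 0, 7] [327.3 126. ]
```

arm_command(commands=[[100,[0.28,-0.03,-0.5],[0,0,3.2]],[100,[0,0,-0.9],[0,0,0]],[100,[0,0,-0.9],[0,0,0]],[100,[0,0,-0.9],[0,0,0]],[100,[0,0,0],[0,0,0]]])

```text
time: 2.7
tool_pos: [564.3, 95.3, 148.7]
tcp_rot: [-90.2, 0.4, 20.9]
ft_force: [-2.1, 0.1, -1.6]
finger_gap: 85.3
```

Run:
```python
from h import *
s=sense(); im=snapshot("wrist"); cv2.imwrite("pics/w2.png",im); np.save("w2.npy",s,allow_pickle=True); print(s["tool_pos"],s["tcp_rot"])
h=np.radians(-69.04);x=np.array([np.cos(h),np.sin(h),0]);y=np.array([-x[1],x[0],0]);g=np.array([564.9,99.4,75])
for P in ([73,18,12],[73,-18,12],[-59,0,41],[-48,7,7],[-48,-7,7],[60,7,7],[60,-7,7]):
    p=proj("wrist",g+P[0]*x+P[1]*y+[0,0,P[2]],s); print(P,p); cv2.circle(im,tuple(int(v) for v in p),2,(0,0,255),-1)
cv2.imwrite("pics/w2a.png",im)
```

```text
[564.25127257  95.34627217 148.67684355] [-90.15273387   0.40190388  20.91203922]
[73, 18, 12] [352.66452573 328.7503473 ]
[73, -18, 12] [293.8232686 328.491589 ]
[-59, 0, 41] [324.06819602 108.14381233]
[-48, 7, 7] [336.92956222 127.1767352 ]
[-48, -7, 7] [310.5738639  127.16505549]
[60, 7, 7] [334.64362647 305.38068739]
[60, -7, 7] [311.88773511 305.29100804]
```

View pics/w2a.png

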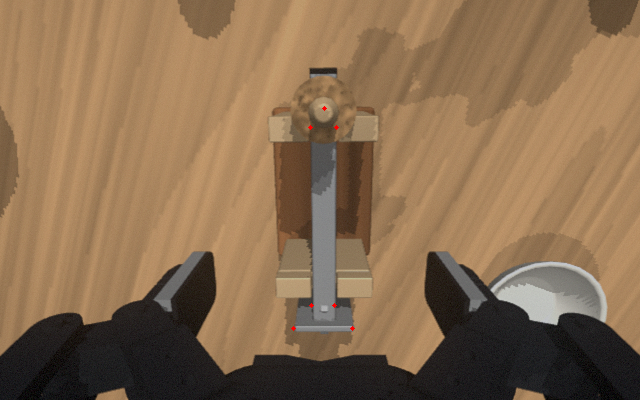

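arm_command(commands=[[100,[0.02,0.13,-0.7],[0,0,0]],[100,[0,0,-0.8],[0,0,0]],[100,[0,0,-0.7],[0,0,0]],[100,[0,0,-0.1],[0,0,0]],[100,[0,0,0],[0,0,0]]], force=60)

```text
time: 3.17
tool_pos: [571.3, 96.9, 92.8]
tcp_rot: [-90.5, -0.5, 20.7]
ft_force: [0.3, -0.0, -0.3]
finger_gap: 86.0
```

arm_command(commands=[[100,[-0.2,0.08,-0.4],[0.5,0.5,0.2]],[100,[0,0,-0.2],[0,0,0]],[100,[0,0,0],[0,0,0]]])

```text
time: 3.42
tool_pos: [568.1, 99.2, 79.7]
tcp_rot: [-89.9, -0.6, 20.8]
ft_force: [-0.1, -0.1, -0.3]
finger_gap: 85.3
```

arm_command(commands=[[100,[-0.1,0,-0.17],[-0.2,0.6,0.1]],[100,[0,0,0],[0,0,0]]])

```text
time: 3.58
tool_pos: [565.6, 99.1, 75.8]
tcp_rot: [-89.9, 0.0, 20.9]
ft_force: [-0.0, 0.3, -0.6]
finger_gap: 85.2
```

Run:
```python
from h import *
s=sense();print(s["tool_pos"],s["tcp_rot"],s["qd"],s["joint_pos"])
```

```text
[565.64404542  99.12513692  75.81383152] [-8.98686815e+01  1.04902395e-02  2.09174326e+01] [-0.0807132  -1.2372458  -1.22140608  0.24926581  0.15580436 -0.11278351] [  4.75011442  12.25159608  98.90508929   0.13206724  68.89000597
 -16.21492169]
```

Good. Close.

arm_command(commands=[[0,[0,0,0],[0,0,0]],[0,[0,0,0],[0,0,0]],[0,[0,0,0],[0,0,0]],[0,[0,0,0],[0,0,0]],[0,[0,0,0],[0,0,0]]], force=60)

```text
time: 4.0
tool_pos: [566.6, 99.4, 77.2]
tcp_rot: [-89.9, -0.1, 20.9]
ft_force: [0.3, 0.9, 0.2]
finger_gap: 25.9
```

arm_command(commands=[[0,[0,0,0],[0,0,0]],[0,[0,0,0],[0,0,0]],[0,[0,0,0],[0,0,0]],[0,[0,0,0],[0,0,0]],[0,[0,0,0],[0,0,0]]])

```text
time: 4.42
tool_pos: [565.5, 98.9, 77.4]
tcp_rot: [-89.9, 0.1, 21.0]
ft_force: [-1.3, -0.4, 0.6]
finger_gap: 13.1
```

arm_command(commands=[[0,[0,0,0.3],[0,0,0]],[0,[0,0,0.5],[0,0,0]],[0,[0,0,0.6],[0,0,0]],[0,[0,0,0.6],[0,0,0]],[0,[0,0,0.6],[0,0,0]]])

```text
time: 4.83
tool_pos: [559.3, 98.6, 151.4]
tcp_rot: [-89.6, 0.9, 20.9]
ft_force: [0.2, 0.3, -2.8]
finger_gap: 12.7
```

arm_command(commands=[[0,[0,0,0.7],[0,0,0]],[0,[0,0,0.8],[0,0,0]],[0,[0,-0.2,0.8],[0,0,0]],[0,[-0.1,-0.4,0.8],[0,0,-3]],[0,[-0.1,-0.6,0.8],[0,0,-3]]])

```text
time: 5.25
tool_pos: [549.6, 64.9, 271.5]
tcp_rot: [-89.4, 1.3, 15.1]
ft_force: [1.5, 0.4, -2.5]
finger_gap: 12.4
```

arm_command(commands=[[0,[-0.2,-0.7,0.8],[0,0,-3]],[0,[-0.2,-0.7,0.7],[0,0,-4]],[0,[-0.2,-0.7,0.4],[0,0,-4]],[0,[-0.2,-0.7,0.2],[0,0,-4]],[0,[-0.2,-0.7,0],[0,0,-4]]])

```text
time: 5.67
tool_pos: [518.8, -42.6, 346.2]
tcp_rot: [-89.4, 0.7, -4.6]
ft_force: [-0.5, -0.1, -3.6]
finger_gap: 13.3
```

arm_command(commands=[[0,[-0.1,-0.7,0],[0,0,-4]],[0,[-0.1,-0.7,0],[0,0,-4]],[0,[-0.1,-0.7,0],[0,0,-4]],[0,[-0.1,-0.7,0],[0,0,-3]],[0,[-0.1,-0.7,0],[0,0,-2]]])

```text
time: 6.08
tool_pos: [501.2, -152.1, 349.8]
tcp_rot: [-89.4, 0.5, -22.6]
ft_force: [0.4, -0.9, -3.8]
finger_gap: 12.7
```

arm_command(commands=[[0,[-0.05,-0.6,0],[-0.3,-0.4,-2]],[0,[0,-0.6,0],[-0.2,-0.2,0]],[0,[0,-0.4,0],[0,0,0]],[0,[0,0,0],[0,0,0]],[0,[0,0,0],[0,0,0]]])

```text
time: 6.5
tool_pos: [497.1, -205.9, 350.0]
tcp_rot: [-89.6, -0.1, -25.2]
ft_force: [0.9, -0.3, -3.3]
finger_gap: 12.9
```

Run:
```python
from h import *
s=sense(); im=snapshot("wrist"); cv2.imwrite("pics/w3.png",im); np.save("w3.npy",s,allow_pickle=True); print(s["tool_pos"],s["tcp_rot"])
```

```text
[ 497.0922783  -205.94707202  350.01290552] [-89.62262591  -0.12306341 -25.15763546]
```

View pics/w3.png

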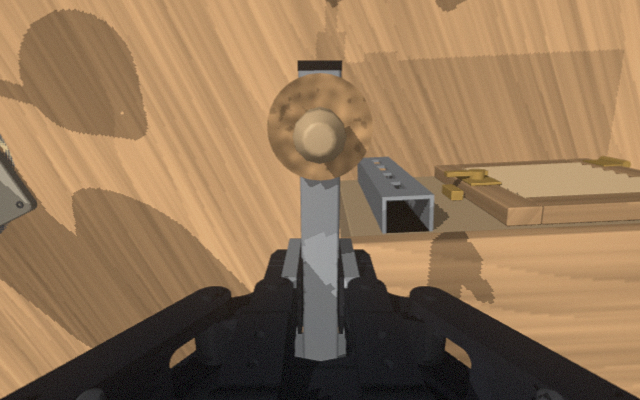

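Run:
```python
import cv2
a=cv2.imread("pics/w3.png")[150:240,345:445]
b=cv2.imread("pics/w3.png")[45:75,285:355]
a=cv2.resize(a,None,fx=6,fy=6,interpolation=cv2.INTER_NEAREST)
cv2.imwrite("pics/c3.png",a)
```

```text
(no output)
```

View pics/c3.png

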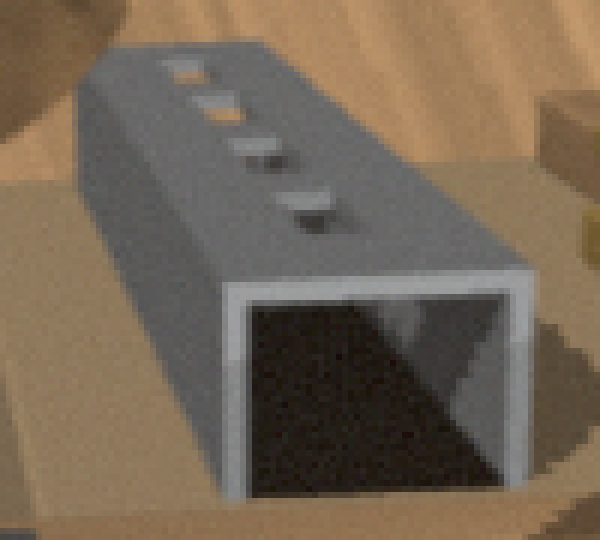

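Run:
```python
from h import *
np.set_printoptions(suppress=True,precision=2)
s=np.load("w3.npy",allow_pickle=True).item()
q=lambda x,y:(345+x/6-.5,150+y/6-.5)
L=atz("wrist",q(222,283),188,s);R=atz("wrist",q(535,269),188,s)
L0=atz("wrist",q(105,45),0,s);R0=atz("wrist",q(265,42),0,s)
hd=lambda d:np.degrees(np.arctan2(d[1],d[0]))
print("top",L,R,np.linalg.norm(R-L),hd(R-L)); print("bot",L0,R0,np.linalg.norm(R0-L0))
print("tri",tri(ray("wrist",q(222,283),s),ray("scene",(247.5,106.5))),tri(ray("wrist",q(535,269),s),ray("scene",(260.4,105))))
print("slot front",[atz("wrist",q(*p),190,s) for p in((275,192),(335,190))])
g=cv2.cvtColor(cv2.imread("pics/w3.png"),cv2.COLOR_BGR2GRAY).astype(float); g=cv2.GaussianBlur(g,(0,0),1)
pts=[]
for u in list(range(445,640,6)):
    c=g[205:245,u]; pts.append((u,205+int(np.argmax(np.abs(np.diff(c)))),round(float(np.abs(np.diff(c)).max()))))
print(pts)
print("pin",proj("wrist",s["tool_pos"],s),[atz("wrist",(319,134),350+d,s) for d in(38,41)], s["tool_pos"])
y=Rn.from_euler("xyz",s["tcp_rot"],degrees=True).as_matrix(); print(y)
```

```text
top [ 540.28 -239.64  188.  ] [ 580.81 -256.43  188.  ] 43.87149854696484 -22.501603742243624
bot [ 546.78 -238.9     0.  ] [ 579.73 -253.61    0.  ] 36.08300685395987
tri (array([ 554.15, -239.59,  221.21]), [18.5, 18.5]) (array([ 559.3 , -224.77,  242.21]), [14.3, 14.3])
slot front [array([ 551.78, -230.05,  190.  ]), array([ 559.37, -233.3 ,  190.  ])]
[(445, 231, 17), (451, 231, 16), (457, 231, 15), (463, 230, 15), (469, 238, 16), (475, 237, 13), (481, 237, 13), (487, 237, 13), (493, 237, 13), (499, 236, 13), (505, 236, 13), (511, 207, 15), (517, 206, 14), (523, 206, 15), (529, 206, 15), (535, 234, 13), (541, 234, 13), (547, 234, 13), (553, 234, 13), (559, 233, 13), (565, 233, 14), (571, 233, 14), (577, 233, 13), (583, 232, 13), (589, 232, 13), (595, 232, 14), (601, 231, 14), (607, 231, 13), (613, 231, 14), (619, 231, 13), (625, 230, 13), (631, 230, 14), (637, 230, 14)]
pin [317.04 277.96] [array([ 522.96, -152.67,  388.  ]), array([ 523.08, -152.41,  391.  ])] [ 497.09 -205.95  350.01]
[[ 0.91  0.    0.43]
 [-0.43  0.01  0.91]
 [ 0.   -1.    0.01]]
```

Run:
```python
from h import *
np.set_printoptions(suppress=True,precision=2)
s=np.load("w3.npy",allow_pickle=True).item()
q=lambda x,y:(345+x/6-.5,150+y/6-.5)
hd=lambda d:np.degrees(np.arctan2(d[1],d[0]))
for z in(208,211,214):
    L=atz("wrist",q(222,283),z,s);R=atz("wrist",q(535,269),z,s)
    print(z,L,R,(L+R)/2,np.linalg.norm(R-L),hd(R-L))
print("tri",tri(ray("wrist",q(222,283),s),ray("scene",(246.9,111.6))),tri(ray("wrist",q(535,269),s),ray("scene",(261.6,109.8))))
for a,b in(((475,237.5),(637,229.5)),): 
    A=atz("wrist",a,240,s);B=atz("wrist",b,240,s);print("roof",A,B,hd(B-A))
a=[atz("wrist",q(*p),190,s) for p in((275,192),(335,190))];print("slot mid",sum(a)/2,np.linalg.norm(a[0]-a[1]))
x=np.radians(-113.);x=np.array([np.cos(x),np.sin(x),0]);y=np.array([-x[1],x[0],0])
L=atz("wrist",q(222,283),211,s);R=atz("wrist",q(535,269),211,s);M=(L+R)/2
for P in([0,20,-188],[0,-20,-188],[0,4.5,-21],[0,-4.5,-21],[0,4.5,-47]): u=proj("wrist",M+P[0]*x+P[1]*y+[0,0,P[2]],s); print(P,(u+.5-[345,150])*6)
```

```text
208 [ 539.32 -233.04  208.  ] [ 577.02 -248.66  208.  ] [ 558.17 -240.85  208.  ] 40.80651239444929 -22.501603742243642
211 [ 539.17 -232.05  211.  ] [ 576.45 -247.49  211.  ] [ 557.81 -239.77  211.  ] 40.34676447157198 -22.501603742243585
214 [ 539.03 -231.06  214.  ] [ 575.88 -246.33  214.  ] [ 557.45 -238.7   214.  ] 39.88701654869458 -22.501603742243663
tri (array([ 555.14, -245.37,  203.98]), [18.7, 18.7]) (array([ 559.46, -227.59,  228.55]), [17.5, 17.5])
roof [ 586.6  -278.81  240.  ] [ 693.09 -322.22  240.  ] -22.178970735913342
slot mid [ 555.58 -231.68  190.  ] 8.261998804796585
[0, 20, -188] [259.66  40.62]
[0, -20, -188] [73.22 47.53]
[0, 4.5, -21] [374.25 234.7 ]
[0, -4.5, -21] [309.26 237.07]
[0, 4.5, -47] [332.75 192.18]
```

arm_command(commands=[[0,[0.6,0.5,0],[-0.2,0.1,1]],[0,[0.7,0.6,0],[-0.1,0.1,1]],[0,[0.7,0.6,0],[0,0,1]],[0,[0.7,0.6,0],[0,0,0]],[0,[0.6,0.5,-0.2],[0,0,0]]])

```text
time: 6.97
tool_pos: [597.4, -117.3, 346.5]
tcp_rot: [-90.0, -0.2, -22.1]
ft_force: [0.4, -0.6, -2.4]
finger_gap: 12.7
```

arm_command(commands=[[0,[0.3,0.15,-0.4],[0,0,0]],[0,[0,0,-0.6],[0,0,0]],[0,[0,0,-0.7],[0,0,0]],[0,[0,0,-0.7],[0,0,0]],[0,[0,0,-0.7],[0,0,0]]])

```text
time: 7.38
tool_pos: [612.0, -102.4, 253.1]
tcp_rot: [-89.8, -0.5, -21.3]
ft_force: [0.9, 0.4, -2.7]
finger_gap: 13.0
```

Run:
```python
from h import *
np.set_printoptions(suppress=True,precision=2)
s=np.load("w3.npy",allow_pickle=True).item()
q=lambda x,y:(345+x/6-.5,150+y/6-.5)
print("tri",tri(ray("wrist",q(535,269),s),ray("scene",(246.9,111.6))),tri(ray("wrist",q(222,283),s),ray("scene",(261.6,109.8))))
```

```text
tri (array([ 575.37, -245.96,  214.1 ]), [0.5, 0.5]) (array([ 539.22, -231.78,  212.41]), [0.2, 0.2])
```

arm_command(commands=[[0,[-0.1,-0.15,-0.7],[0.2,0.4,-0.5]],[0,[0,-0.15,-0.7],[0,0,-0.5]],[0,[0,-0.1,-0.5],[0,0,0]],[0,[0,0,-0.2],[0,0,0]],[0,[0,0,0],[0,0,0]]])

```text
time: 7.8
tool_pos: [603.7, -109.4, 177.9]
tcp_rot: [-89.8, 0.7, -22.1]
ft_force: [0.2, 0.3, -3.0]
finger_gap: 12.8
```

arm_command(commands=[[0,[0.22,-0.09,0.27],[-0.4,-0.6,-0.2]],[0,[0,0,0],[0,0,0]],[0,[0,0,0],[0,0,0]]])

```text
time: 8.05
tool_pos: [611.2, -111.3, 188.1]
tcp_rot: [-89.9, -0.1, -22.2]
ft_force: [0.4, -0.6, -3.0]
finger_gap: 13.1
```

```bash
cat >> h.py <<'E'
def u(home=(585.5,-172.3,172.4)):
    s=sense(); d=s["tool_pos"]-np.array(home); x=np.array([-.379,-.925,0]);y=np.array([.925,-.379,0])
    print("x %.1f y %.1f z %.1f"%(d@x,d@y,d[2]),s["tcp_rot"].round(2),s["ft_force"].round(1),s["tool_pos"].round(1))
    return s
E
python3 - <<'E'
from h import *
s=u(); cv2.imwrite("pics/w4.png",snapshot("wrist")); sc=snapshot("scene"); np.save("w4.npy",s,allow_pickle=True)
u()
cv2.imwrite("pics/s4.png",cv2.resize(sc[85:200,205:330],None,fx=5,fy=5,interpolation=cv2.INTER_CUBIC))
E
```

```text
x -66.1 y 0.6 z 15.7 [-8.994e+01 -6.000e-02 -2.221e+01] [ 0.4 -0.6 -3. ] [ 611.2 -111.3  188.1]
x -66.1 y 1.2 z 16.5 [-89.93  -0.17 -22.21] [ 1.2 -0.6 -3.3] [ 611.7 -111.6  188.9]
```

View pics/s4.png

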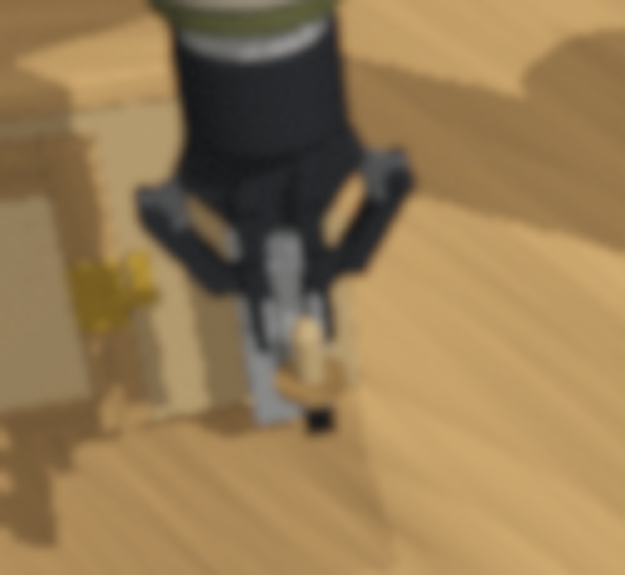

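arm_command(commands=[[0,[-0.2,-0.4,-0.08],[0,0,0]],[0,[-0.19,-0.46,0],[0,0,0]],[0,[-0.19,-0.46,0],[0,0,0]],[0,[0,0,0],[0,0,0]],[0,[0,0,0],[0,0,0]]])

```text
time: 8.57
tool_pos: [593.9, -155.5, 189.8]
tcp_rot: [-89.9, -0.5, -22.2]
ft_force: [0.3, 1.7, -3.4]
finger_gap: 12.9
```

```bash
python3 -c "
from h import *
u()"
```

```text
x -18.7 y 1.4 z 17.4 [-89.94  -0.47 -22.16] [ 0.3  1.7 -3.4] [ 593.9 -155.5  189.8]
```

arm_command(commands=[[0,[-0.05,0.02,-0.14],[0.2,0.4,0]],[0,[0,0,0],[0,0,0]],[0,[0,0,0],[0,0,0]]])

```text
time: 8.82
tool_pos: [592.0, -155.9, 185.8]
tcp_rot: [-89.9, -0.0, -22.3]
ft_force: [0.1, -0.2, -2.5]
finger_gap: 13.2
```

Run:
```python
from h import *
s=u(); w=snapshot("wrist"); cv2.imwrite("pics/w5.png",w); u()
print(proj("wrist",[*s["tool_pos"][:2],185],s))
cv2.imwrite("pics/w5c.png",cv2.resize(w[40:400,200:440],None,fx=1.6,fy=1.6))
```

```text
x -17.6 y -0.2 z 13.4 [-8.989e+01 -2.000e-02 -2.226e+01] [ 0.1 -0.2 -2.5] [ 592.  -155.9  185.8]
x -17.8 y -0.4 z 13.1 [-89.89   0.   -22.25] [-0.1 -0.2 -4.3] [ 591.9 -155.7  185.5]
[317.11068554 276.83093566]
```

View pics/w5c.png

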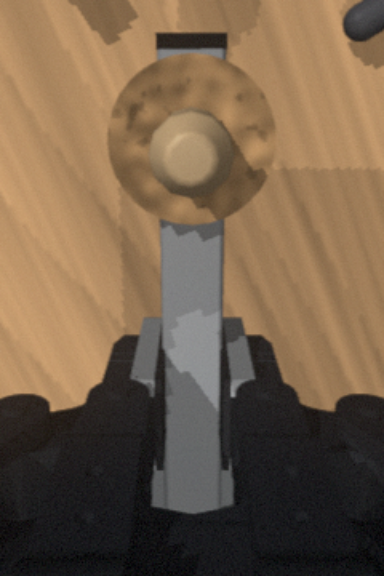

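arm_command(commands=[[0,[-0.06,-0.15,0],[0,0,0]],[0,[-0.06,-0.15,0],[0,0,0]],[0,[-0.04,-0.08,0],[0,0,0]],[0,[0,0,0],[0,0,0]]])

```text
time: 9.2
tool_pos: [586.9, -167.0, 185.1]
tcp_rot: [-89.9, 0.0, -22.1]
ft_force: [-0.3, -0.5, -2.5]
finger_gap: 13.1
```

```bash
python3 -c "
from h import *
u()"
```

```text
x -5.4 y -0.7 z 12.7 [-8.989e+01  4.000e-02 -2.212e+01] [-0.3 -0.5 -2.5] [ 586.9 -167.   185.1]
```

arm_command(commands=[[0,[-0.01,-0.1,0],[0,0,0]],[0,[-0.03,-0.08,0],[0,0,0]],[0,[-0.02,-0.05,0],[0,0,0]],[0,[0,0,0],[0,0,0]]])

```text
time: 9.53
tool_pos: [586.4, -170.9, 185.3]
tcp_rot: [-89.5, 0.0, -22.0]
ft_force: [-0.7, -0.7, -3.2]
finger_gap: 13.3
```

```bash
python3 -c "
from h import *
u()"
```

```text
x -1.6 y 0.3 z 12.9 [-8.949e+01  2.000e-02 -2.204e+01] [-0.7 -0.7 -3.2] [ 586.4 -170.9  185.3]
```

arm_command(commands=[[0,[-0.03,-0.07,0],[0,0,0]],[0,[-0.02,-0.05,0],[0,0,0]],[0,[0,0,0],[0,0,0]]])

```text
time: 9.78
tool_pos: [586.3, -170.8, 185.4]
tcp_rot: [-89.1, 0.0, -21.9]
ft_force: [-1.8, -0.2, -2.9]
finger_gap: 12.9
```

```bash
python3 -c "
from h import *
u()"
```

```text
x -1.7 y 0.1 z 13.0 [-8.911e+01  2.000e-02 -2.191e+01] [-1.8 -0.2 -2.9] [ 586.3 -170.8  185.4]
```

arm_command(commands=[[0,[0,0,-0.1],[-0.6,0.3,-0.2]],[0,[0,0,-0.13],[0,0,0]],[0,[0,0,-0.1],[0,0,0]],[0,[0,0,0],[0,0,0]]])

```text
time: 10.12
tool_pos: [586.3, -171.2, 175.1]
tcp_rot: [-89.9, 0.0, -22.1]
ft_force: [-0.2, 2.3, -3.1]
finger_gap: 12.8
```

```bash
python3 -c "
from h import *
u()"
```

```text
x -1.3 y 0.3 z 2.7 [-8.987e+01  4.000e-02 -2.215e+01] [-0.2  2.3 -3.1] [ 586.3 -171.2  175.1]
```

Going down smoothly; press to the end.

arm_command(commands=[[0,[0,0,-0.07],[0,0,0]],[0,[0,0,-0.07],[0,0,0]],[0,[0,0,-0.05],[0,0,0]],[0,[0,0,0],[0,0,0]]])

```text
time: 10.45
tool_pos: [587.1, -170.8, 171.5]
tcp_rot: [-89.8, -0.1, -22.2]
ft_force: [-3.9, 0.3, 1.0]
finger_gap: 12.9
```

```bash
python3 -c "
from h import *
u()"
```

```text
x -2.0 y 0.9 z -0.9 [-8.982e+01 -7.000e-02 -2.215e+01] [-3.9  0.3  1. ] [ 587.1 -170.8  171.5]
```

arm_command(commands=[[0,[0,0,-0.07],[0,0,0]],[0,[0,0,-0.05],[0,0,0]],[0,[0,0,-0.03],[0,0,0]],[0,[0,0,0],[0,0,0]]])

```text
time: 10.78
tool_pos: [587.2, -170.8, 171.4]
tcp_rot: [-89.8, -0.2, -22.2]
ft_force: [-2.9, 2.1, 1.3]
finger_gap: 12.5
```

```bash
python3 -c "
from h import *
u()"
```

```text
x -2.1 y 1.0 z -1.0 [-89.83  -0.15 -22.2 ] [-2.9  2.1  1.3] [ 587.2 -170.8  171.4]
```

arm_command(commands=[[0,[-0.03,-0.07,-0.3],[0,0,0]],[0,[0,0,-0.3],[0,0,0]],[0,[0,0,-0.1],[0,0,0]]])

```text
time: 11.03
tool_pos: [590.3, -171.0, 167.9]
tcp_rot: [-89.5, -0.8, -22.2]
ft_force: [-18.4, 2.5, 8.8]
finger_gap: 12.9
```

Run:
```python
from h import *
u()
sc=snapshot("scene");t=snapshot("top"); u()
cv2.imwrite("pics/s6.png",np.hstack([cv2.resize(sc[90:190,205:305],(400,400),interpolation=2),cv2.resize(t[120:220,400:500],(400,400),interpolation=2)]))
```

```text
x -3.0 y 3.9 z -4.5 [-89.54  -0.79 -22.23] [-18.4   2.5   8.8] [ 590.3 -171.   167.9]
x -3.0 y 3.6 z -4.8 [-89.53  -0.74 -22.24] [-19.4   8.2  28.2] [ 590.  -170.9  167.6]
```

arm_command(commands=[[0,[-0.1,0.03,0.05],[0.2,0.6,0]],[0,[0,0,0],[0,0,0]],[0,[0,0,0],[0,0,0]]])

```text
time: 11.38
tool_pos: [586.5, -170.8, 171.0]
tcp_rot: [-89.6, -0.2, -22.3]
ft_force: [-0.8, 2.9, -2.7]
finger_gap: 12.7
```

Run:
```python
from h import *
s=u(); w=snapshot("wrist"); cv2.imwrite("pics/w6.png",w); u(); np.save("w6.npy",s,allow_pickle=True)
cv2.imwrite("pics/w6c.png",np.hstack([cv2.resize(w[40:400,200:440],None,fx=1.6,fy=1.6),np.vstack([cv2.imread("pics/s6.png")[:,:400],np.zeros((176,400,3),np.uint8)])]))
```

```text
x -1.8 y 0.4 z -1.4 [-89.62  -0.17 -22.29] [-0.8  2.9 -2.7] [ 586.5 -170.8  171. ]
x -1.9 y 0.4 z -1.5 [-89.61  -0.17 -22.29] [ 0.6  2.6 -1.1] [ 586.6 -170.7  170.9]
```

View pics/w6c.png

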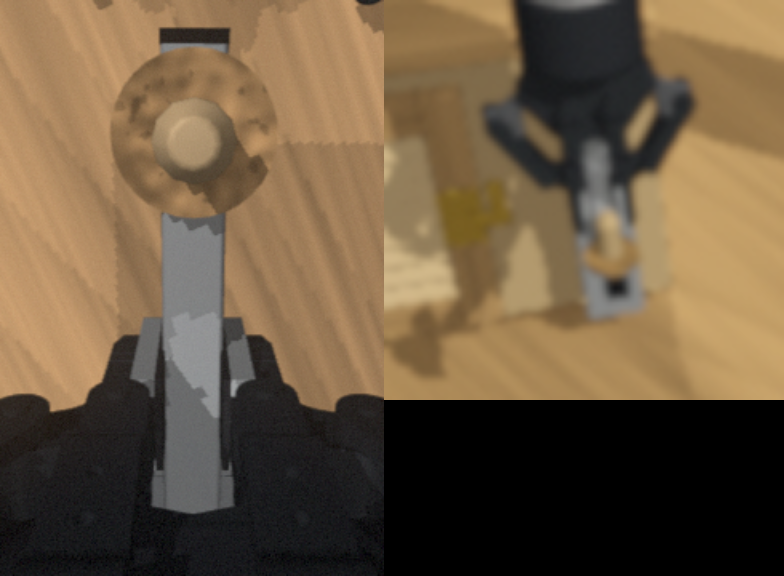

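arm_command(commands=[[0,[-0.05,-0.03,-0.1],[0,0,0]],[0,[-0.02,0,-0.1],[0,0,0]],[0,[0,0,0],[0,0,0]]])

```text
time: 11.68
tool_pos: [587.6, -170.8, 169.0]
tcp_rot: [-89.4, -0.6, -22.2]
ft_force: [-8.6, -1.4, 0.1]
finger_gap: 13.0
```

Run:
```python
from h import *
u()
s=np.load("w6.npy",allow_pickle=True).item(); print(atz("wrist",(320.6,128.75),211,s))
```

```text
x -2.2 y 1.3 z -3.4 [-89.42  -0.58 -22.23] [-8.6 -1.4  0.1] [ 587.6 -170.8  169. ]
[ 610.50901746 -115.15501197  211.        ]
```

arm_command(commands=[[0,[-0.06,0.02,-0.1],[0.2,0.5,0]],[0,[-0.03,0,-0.1],[0,0,0]],[0,[-0.03,0,-0.05],[0,0,0]],[0,[0,0,0],[0,0,0]]])

```text
time: 12.02
tool_pos: [587.3, -170.8, 169.3]
tcp_rot: [-89.4, -0.6, -22.2]
ft_force: [-4.9, 0.1, 0.0]
finger_gap: 12.8
```

Run:
```python
from h import *
u()
```

```text
x -2.1 y 1.2 z -3.1 [-89.38  -0.62 -22.22] [-4.9  0.1  0. ] [ 587.3 -170.8  169.3]
```

arm_command(commands=[[10,[0,0,0],[0,0,0]],[25,[0,0,0],[0,0,0]],[50,[0,0,0],[0,0,0]],[60,[0,0,0],[0,0,0]],[60,[0,0,0],[0,0,0]]])

```text
time: 12.43
tool_pos: [587.8, -172.1, 168.4]
tcp_rot: [-89.5, -0.7, -22.2]
ft_force: [0.6, 0.1, 0.4]
finger_gap: 51.1
```

arm_command(commands=[[60,[0,0,0],[0,0,0]],[60,[0,0,0],[0,0,0]],[60,[0,0,0],[0,0,0]],[60,[0,0,0],[0,0,0]]])

```text
time: 12.77
tool_pos: [588.1, -172.5, 167.9]
tcp_rot: [-89.5, -0.8, -22.2]
ft_force: [0.2, -0.1, -0.0]
finger_gap: 51.4
```

Run:
```python
from h import *
s=u(); w=snapshot("wrist"); cv2.imwrite("pics/w7.png",w); np.save("w7.npy",s,allow_pickle=True)
a=cv2.imread("pics/w6.png")[40:400,200:440]
cv2.imwrite("pics/w7c.png",np.hstack([cv2.resize(i,None,fx=1.6,fy=1.6) for i in(a,w[40:400,200:440])]))
```

```text
x -0.8 y 2.4 z -4.5 [-89.47  -0.76 -22.23] [ 0.2 -0.1 -0. ] [ 588.1 -172.5  167.9]
```

arm_command(commands=[[60,[0,0,0.3],[0,0,0]],[60,[0,0,0.6],[0.2,0.3,0]],[60,[0,0,0.9],[0,0,0]],[60,[0,0,0.9],[0,0,0]],[60,[0,0,0.9],[0,0,0]]])

```text
time: 13.23
tool_pos: [582.9, -170.5, 272.5]
tcp_rot: [-89.4, 0.5, -22.2]
ft_force: [1.0, 0.0, 0.6]
finger_gap: 51.0
```

arm_command(commands=[[60,[0.1,0.3,0.9],[0,0,0]],[60,[0.2,0.5,0.6],[0,0,0]],[60,[0,0,0],[0,0,0]],[60,[0,0,0],[0,0,0]]])

```text
time: 13.57
tool_pos: [594.0, -147.1, 331.4]
tcp_rot: [-89.4, -0.3, -22.3]
ft_force: [-0.3, -0.6, -0.8]
finger_gap: 51.2
```

Run:
```python
from h import *
s=u(); w=snapshot("wrist"); cv2.imwrite("pics/w8.png",w); np.save("w8.npy",s,allow_pickle=True)
x=np.array([-.379,-.925,0]);y=np.array([.925,-.379,0]);g=np.array([585.5,-172.3,170])
v=w.copy()
for P in ([73,18,12],[73,-18,12],[-59,0,41],[-48,7,7],[-48,-7,7],[60,7,7],[60,-7,7]):
    p=proj("wrist",g+P[0]*x+P[1]*y+[0,0,P[2]],s); print(P,p.round(1)); cv2.circle(v,tuple(int(round(t)) for t in p),1,(0,0,255),-1)
cv2.imwrite("pics/w8a.png",cv2.resize(v[0:400,160:480],None,fx=1.5,fy=1.5,interpolation=2))
```

```text
x -26.6 y -1.7 z 159.0 [-89.39  -0.3  -22.28] [-0.3 -0.6 -0.8] [ 594.  -147.1  331.4]
[73, 18, 12] [340.1 297.7]
[73, -18, 12] [298.9 297.9]
[-59, 0, 41] [319.8 151.5]
[-48, 7, 7] [328.3 159.3]
[-48, -7, 7] [310.7 159.3]
[60, 7, 7] [327.5 281.5]
[60, -7, 7] [311.5 281.6]
```

View pics/w8a.png

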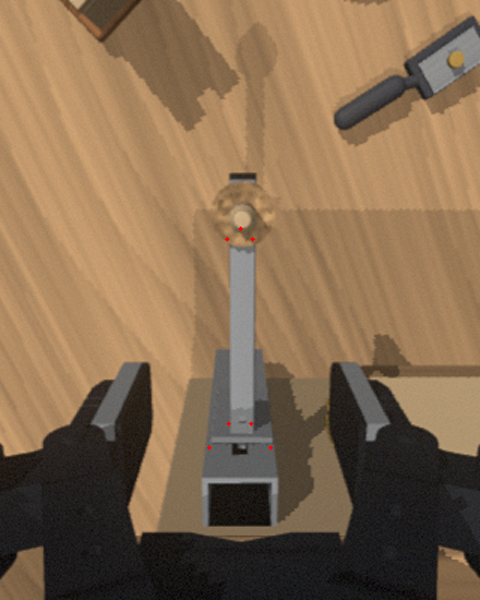

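Run:
```python
from h import *
np.set_printoptions(suppress=True,precision=1)
s=np.load("w8.npy",allow_pickle=True).item()
x=np.array([-.379,-.925,0]);y=np.array([.925,-.379,0]);H=np.array([557.8,-239.8,170])
for z in(41,43): print(proj("wrist",H+[0,0,z]-20*y,s),proj("wrist",H+[0,0,z]+20*y,s))
q=lambda a,b:(160+a/1.5-.17,b/1.5-.17)
for z in(211,213):
    L=atz("wrist",q(207,479.5),z,s);R=atz("wrist",q(277,479),z,s);M=(L+R)/2;print("upright",M,np.linalg.norm(L-R),"x",(M-H)@x,"y",(M-H)@y)
p=atz("wrist",q(242,216),211,s);print("pin",p,"x",(p-H)@x+132,"y",(p-H)@y)
e=[atz("wrist",q(*t),182,s) for t in((212,442),(272,442))];m=sum(e)/2;print("plate",m,np.linalg.norm(e[0]-e[1]),"x",(m-H)@x,"y",(m-H)@y)
w=cv2.imread("pics/w8.png")
cv2.imwrite("pics/w8b.png",cv2.resize(w[225:360,285:360],None,fx=7,fy=4.4,interpolation=cv2.INTER_CUBIC))
for c in (308,330):print(c,[(r,int(w[r].mean(1)[c])) for r in range(280,326)])
```

```text
[294.4 317.6] [344.8 317.5]
[294.3 319.1] [345. 319.]
upright [ 558.3 -241.8  211. ] 37.076899244202856 x 1.6289325015606106 y 1.2216207528779048
upright [ 558.8 -240.5  213. ] 36.77413047313653 x 0.2569471136721947 y 1.201321067036753
pin [ 610.8 -113.2  211. ] x -5.229645988928468 y 1.0075553286232024
plate [ 560.4 -237.4  182. ] 34.804515135750776 x -3.218632087860012 y 1.4789571946649644
308 [(280, 96), (281, 95), (282, 95), (283, 94), (284, 92), (285, 92), (286, 94), (287, 93), (288, 93), (289, 94), (290, 93), (291, 114), (292, 126), (293, 125), (294, 122), (295, 90), (296, 95), (297, 95), (298, 96), (299, 95), (300, 94), (301, 96), (302, 96), (303, 97), (304, 93), (305, 97), (306, 97), (307, 94), (308, 93), (309, 95), (310, 95), (311, 94), (312, 94), (313, 96), (314, 94), (315, 98), (316, 97), (317, 100), (318, 119), (319, 144), (320, 149), (321, 149), (322, 68), (323, 25), (324, 21), (325, 24)]
330 [(280, 60), (281, 59), (282, 57), (283, 61), (284, 62), (285, 60), (286, 64), (287, 87), (288, 92), (289, 91), (290, 95), (291, 110), (292, 123), (293, 126), (294, 121), (295, 88), (296, 91), (297, 96), (298, 97), (299, 93), (300, 97), (301, 97), (302, 95), (303, 95), (304, 94), (305, 94), (306, 93), (307, 96), (308, 99), (309, 96), (310, 94), (311, 95), (312, 91), (313, 92), (314, 93), (315, 94), (316, 98), (317, 97), (318, 121), (319, 142), (320, 146), (321, 117), (322, 49), (323, 21), (324, 22), (325, 16)]
```

The picture shows the arm hanging in the top slots: plate edge near crop (242,440) against the upright, pin tip at (242,216). Its small outward lean fits the 1 mm lip play. Next is the tama.

arm_command(commands=[[100,[-0.2,0.6,0],[0,0,-1]],[100,[-0.3,0.9,0],[0,0,-2]],[100,[-0.3,0.95,0],[0,0,-2]],[100,[-0.3,0.95,0],[0,0,-2]],[100,[-0.3,0.95,0],[0,0,-2]]])

```text
time: 14.03
tool_pos: [548.2, -20.4, 323.2]
tcp_rot: [-89.7, 0.2, -32.2]
ft_force: [-0.3, 0.8, 0.0]
finger_gap: 85.7
```

arm_command(commands=[[100,[-0.35,0.95,-0.2],[0,0,-2]],[100,[-0.35,0.95,-0.2],[0,0,-2]],[100,[-0.35,0.95,-0.2],[0,0,-2]],[100,[-0.35,0.95,-0.2],[0,0,-2]],[100,[-0.35,0.95,-0.2],[0,0,-2]]])

```text
time: 14.45
tool_pos: [489.6, 124.9, 284.8]
tcp_rot: [-90.1, 0.5, -42.9]
ft_force: [-0.3, 0.1, 0.3]
finger_gap: 85.5
```

arm_command(commands=[[100,[-0.35,0.95,-0.3],[0,0,-2]],[100,[-0.35,0.95,-0.4],[0,0,-2]],[100,[-0.35,0.95,-0.4],[0,0,0]],[100,[-0.35,0.9,-0.4],[0,0,0]],[100,[-0.3,0.7,-0.2],[0,0,0]]])

```text
time: 14.87
tool_pos: [431.4, 261.4, 223.7]
tcp_rot: [-90.7, 0.7, -47.4]
ft_force: [-0.7, -0.7, -0.8]
finger_gap: 85.2
```

```bash
cat >> h.py <<'E'
def gold(name):
    s=sense(); w=snapshot("wrist"); cv2.imwrite(f"pics/{name}.png",w)
    hsv=cv2.cvtColor(w,cv2.COLOR_BGR2HSV); m=cv2.inRange(hsv,(18,150,60),(32,255,255)); m=cv2.morphologyEx(m,cv2.MORPH_OPEN,np.ones((5,5)))
    cs,_=cv2.findContours(m,cv2.RETR_EXTERNAL,cv2.CHAIN_APPROX_NONE); out=[]
    for c in sorted(cs,key=cv2.contourArea)[::-1][:3]:
        if cv2.contourArea(c)<150: continue
        (x,y),r=cv2.minEnclosingCircle(c); out.append((x,y)); print((round(x,1),round(y,1)),"r",round(r,1),cv2.boundingRect(c),"at z26.5",atz("wrist",(x,y),26.5,s).round(1))
    return s,out
E
python3 - <<'E'
from h import *
s,o=gold("w9"); u(); np.save("w9.npy",s,allow_pickle=True)
E
```

```text
(272.5, 137.0) r 33.9 (240, 104, 66, 67) at z26.5 [424.3 314.6  26.5]
(307.5, 19.8) r 25.8 (285, 0, 47, 46) at z26.5 [517.2 355.8  26.5]
x -344.3 y -309.8 z 49.9 [-90.77   0.89 -47.31] [-2.4  2.4 -2. ] [429.3 263.9 222.3]
```

arm_command(commands=[[100,[-0.1,0.8,-0.3],[-0.1,-0.5,1]],[100,[-0.05,0.7,-0.5],[0,-0.4,1]],[100,[0,0.15,-0.7],[0,0,0]],[100,[0,0,-0.7],[0,0,0]],[100,[0,0,0],[0,0,0]]])

```text
time: 15.33
tool_pos: [420.3, 313.4, 147.1]
tcp_rot: [-90.7, 0.2, -45.0]
ft_force: [0.2, 0.3, -0.8]
finger_gap: 85.6
```

Run:
```python
from h import *
s,o=gold("w10"); u()
a=np.load("w9.npy",allow_pickle=True).item()
print(tri(ray("wrist",(272.5,137),a),ray("wrist",o[0],s)))
```

```text
(322.0, 189.0) r 42.1 (281, 148, 83, 83) at z26.5 [424.2 314.1  26.5]
(378.3, 43.0) r 33.6 (347, 10, 62, 67) at z26.5 [517.8 357.2  26.5]
x -387.0 y -336.4 z -23.5 [-90.63   0.22 -45.04] [-0.3 -0.1  0.6] [420.9 313.5 148.9]
(array([424.6894807 , 314.53260656,  28.79275668]), [0.0, 0.0])
```

arm_command(commands=[[100,[0.05,0.03,-0.5],[0.3,-0.6,0]],[100,[0,0,-0.6],[0,0,0]],[100,[0,0,-0.6],[0,0,0]],[100,[0,0,-0.4],[0,0,0]],[100,[0,0,0],[0,0,0]]])

```text
time: 15.8
tool_pos: [425.6, 312.1, 88.5]
tcp_rot: [-89.8, -0.1, -45.2]
ft_force: [0.5, -0.8, -0.9]
finger_gap: 85.2
```

arm_command(commands=[[100,[-0.05,0.05,-0.5],[0,0,0]],[100,[0,0,-0.6],[0,0,0]],[100,[0,0,-0.5],[0,0,0]],[100,[0,0,0],[0,0,0]]])

```text
time: 16.13
tool_pos: [427.9, 313.6, 44.8]
tcp_rot: [-89.4, -0.2, -45.4]
ft_force: [-1.0, 0.3, 0.2]
finger_gap: 85.6
```

arm_command(commands=[[100,[-0.15,0.02,-0.3],[-0.3,0.6,0.3]],[100,[-0.03,0,-0.25],[0,0,0]],[100,[0,0,0],[0,0,0]],[100,[0,0,0],[0,0,0]]])

```text
time: 16.47
tool_pos: [424.7, 315.1, 31.5]
tcp_rot: [-89.9, -0.0, -45.1]
ft_force: [0.2, 0.6, -0.1]
finger_gap: 85.2
```

arm_command(commands=[[100,[-0.02,-0.02,-0.15],[0,0,0]],[100,[0,0,0],[0,0,0]],[100,[0,0,0],[0,0,0]]])

```text
time: 16.72
tool_pos: [425.2, 315.1, 28.3]
tcp_rot: [-89.7, -0.1, -45.1]
ft_force: [0.3, 0.8, -0.4]
finger_gap: 85.4
```

arm_command(commands=[[60,[0,0,0],[0,0,0]],[40,[0,0,0],[0,0,0]],[20,[0,0,0],[0,0,0]],[0,[0,0,0],[0,0,0]],[0,[0,0,0],[0,0,0]]], force=40)

```text
time: 17.13
tool_pos: [426.0, 315.6, 29.7]
tcp_rot: [-89.6, -0.1, -45.1]
ft_force: [0.2, 0.1, -0.6]
finger_gap: 57.0
```

```bash
python3 -c "
from h import *
s=u();print(s['finger_gap'])"
```

```text
x -390.9 y -332.5 z -142.7 [-89.63  -0.11 -45.07] [ 0.2  0.1 -0.6] [426.  315.6  29.7]
56.999165704047655
```

arm_command(commands=[[0,[0,0,0],[0,0,0]],[0,[0,0,0],[0,0,0]],[0,[0,0,0.1],[0,0,0]],[0,[0,0,0.3],[0,0,0]],[0,[0,0,0.3],[0,0,0]]])

```text
time: 17.55
tool_pos: [423.7, 314.3, 49.2]
tcp_rot: [-89.9, -0.0, -45.1]
ft_force: [0.2, 0.4, -1.9]
finger_gap: 56.8
```

```bash
python3 -c "
from h import *
s=u();print(s['finger_gap']); s,o=gold('w11')"
```

```text
x -388.8 y -334.0 z -123.2 [-8.994e+01 -3.000e-02 -4.508e+01] [ 0.2  0.4 -1.9] [423.7 314.3  49.2]
56.75864201671044
(319.9, 283.0) r 78.4 (244, 205, 153, 156) at z26.5 [414.2 303.1  26.5]
(412.0, 24.8) r 54.9 (358, 0, 105, 76) at z26.5 [516.4 355.6  26.5]
```

arm_command(commands=[[0,[0,0,0.4],[0,0,0]],[0,[0,0,0.6],[0,0,0]],[0,[0,0,0.7],[0,0,0]],[0,[0,0,0.8],[0,0,0]],[0,[0,0,0.8],[0,0,0]]])

```text
time: 18.02
tool_pos: [421.9, 313.1, 152.0]
tcp_rot: [-90.2, 0.0, -45.1]
ft_force: [0.1, -0.1, -0.9]
finger_gap: 56.8
```

arm_command(commands=[[0,[0.1,-0.2,0.8],[0,0,0]],[0,[0.2,-0.4,0.8],[0,0,0]],[0,[0.3,-0.6,0.8],[0,0,0]],[0,[0.3,-0.7,0.8],[0,0,1]],[0,[0.3,-0.7,0.6],[0,0,1]]])

```text
time: 18.43
tool_pos: [456.9, 236.4, 277.2]
tcp_rot: [-89.7, -0.0, -42.7]
ft_force: [0.9, 0.5, -0.7]
finger_gap: 56.7
```

arm_command(commands=[[0,[0.3,-0.7,0.4],[0,0,2]],[0,[0.3,-0.7,0.2],[0,0,2]],[0,[0.3,-0.7,0],[0,0,2]],[0,[0.3,-0.7,0],[0,0,2]],[0,[0.3,-0.7,0],[0,0,2]]])

```text
time: 18.85
tool_pos: [506.1, 127.3, 309.4]
tcp_rot: [-88.9, -0.7, -32.1]
ft_force: [-0.5, 0.5, -0.7]
finger_gap: 56.6
```

arm_command(commands=[[0,[0.3,-0.7,0],[0,0,2]],[0,[0.3,-0.7,0],[0,0,2]],[0,[0.3,-0.7,0],[0,0,2]],[0,[0.3,-0.7,0],[0,0,2]],[0,[0.3,-0.7,0],[0,0,2]]])

```text
time: 19.27
tool_pos: [552.8, 16.6, 314.9]
tcp_rot: [-88.7, -1.1, -21.6]
ft_force: [0.2, 1.0, -0.7]
finger_gap: 56.5
```

arm_command(commands=[[0,[0.3,-0.7,0],[-0.4,0.7,0]],[0,[0.3,-0.7,-0.1],[-0.4,0.8,0]],[0,[0.3,-0.7,-0.3],[0,0,0]],[0,[0.3,-0.6,-0.3],[0,0,0]],[0,[0.2,-0.5,-0.2],[0,0,0]]])

```text
time: 19.68
tool_pos: [597.5, -86.3, 293.8]
tcp_rot: [-89.9, -0.5, -21.5]
ft_force: [0.1, -0.2, -1.8]
finger_gap: 56.9
```

arm_command(commands=[[0,[0.2,-0.3,-0.1],[0,0,0]],[0,[0,0,0],[0,0,0]],[0,[0,0,0],[0,0,0]]])

```text
time: 19.93
tool_pos: [603.8, -98.8, 289.7]
tcp_rot: [-90.0, -0.4, -21.7]
ft_force: [0.4, -0.5, -0.8]
finger_gap: 56.8
```

arm_command(commands=[[0,[0.2,-0.5,-0.3],[0.1,0.3,0]],[0,[0,0,-0.5],[0,0,0]],[0,[0,0,-0.3],[0,0,0]],[0,[0,0,0],[0,0,0]],[0,[0,0,0],[0,0,0]]])

```text
time: 20.35
tool_pos: [610.4, -109.9, 259.6]
tcp_rot: [-89.9, -0.3, -21.5]
ft_force: [-0.4, 0.7, -0.9]
finger_gap: 56.4
```

Run:
```python
from h import *
s=np.load("w8.npy",allow_pickle=True).item()
for z in(205,208,211): print(atz("wrist",(160+242/1.5-.17,216/1.5-.17),z,s).round(1))
s=u(); print(s["finger_gap"])
```

```text
[ 610.5 -113.8  205. ]
[ 610.7 -113.5  208. ]
[ 610.8 -113.2  211. ]
x -67.1 y -0.7 z 87.2 [-89.86  -0.29 -21.51] [-0.4  0.7 -0.9] [ 610.4 -109.9  259.6]
56.39397496343932
```

arm_command(commands=[[0,[0,-0.13,-0.25],[0.1,0.3,0]],[0,[0,0,-0.25],[0,0,0]],[0,[0,0,0],[0,0,0]],[0,[0,0,0],[0,0,0]]])

```text
time: 20.68
tool_pos: [610.8, -112.4, 245.7]
tcp_rot: [-89.8, -0.1, -21.4]
ft_force: [-0.3, 0.2, -1.0]
finger_gap: 56.8
```

```bash
python3 -c "
from h import *
s=u()"
```

```text
x -65.0 y 0.7 z 73.3 [-89.84  -0.1  -21.37] [-0.3  0.2 -1. ] [ 610.8 -112.4  245.7]
```

arm_command(commands=[[0,[-0.02,-0.05,-0.2],[0,0,0]],[0,[-0.02,0,-0.2],[0,0,0]],[0,[0,0,0],[0,0,0]],[0,[0,0,0],[0,0,0]]])

```text
time: 21.02
tool_pos: [609.6, -114.0, 232.9]
tcp_rot: [-89.8, -0.1, -21.4]
ft_force: [0.4, 0.2, 0.2]
finger_gap: 57.0
```

```bash
python3 -c "
from h import *
s=u()"
```

```text
x -63.0 y 0.2 z 60.5 [-89.84  -0.13 -21.38] [0.4 0.2 0.2] [ 609.6 -114.   232.9]
```

arm_command(commands=[[0,[0.02,0.02,-0.15],[0,0,0]],[0,[0,0,-0.1],[0,0,0]],[0,[0,0,0],[0,0,0]]])

```text
time: 21.27
tool_pos: [610.3, -113.5, 224.9]
tcp_rot: [-89.8, -0.2, -21.4]
ft_force: [-0.6, 0.4, -0.3]
finger_gap: 57.1
```

```bash
python3 -c "
from h import *
s=u()
sc=snapshot('scene');t=snapshot('top');cv2.imwrite('pics/t12.png',np.hstack([cv2.resize(sc[90:190,205:305],(400,400),interpolation=2),cv2.resize(t[120:220,380:480],(400,400),interpolation=2)]))"
```

```text
x -63.8 y 0.7 z 52.5 [-89.83  -0.15 -21.39] [-0.6  0.4 -0.3] [ 610.3 -113.5  224.9]
```

arm_command(commands=[[0,[-0.01,-0.01,-0.15],[0,0,0]],[0,[-0.02,0,-0.15],[0,0,0]],[0,[0,0,0],[0,0,0]]])

```text
time: 21.62
tool_pos: [609.9, -113.9, 216.3]
tcp_rot: [-89.8, -0.2, -21.4]
ft_force: [-1.2, -0.5, -1.8]
finger_gap: 57.1
```

```bash
python3 -c "
from h import *
s=u()"
```

```text
x -63.2 y 0.4 z 43.9 [-89.82  -0.25 -21.39] [-1.2 -0.5 -1.8] [ 609.9 -113.9  216.3]
```

arm_command(commands=[[0,[0,0,-0.1],[0,0,0]],[0,[0,0,-0.1],[0,0,0]],[0,[0,0,0],[0,0,0]]])

```text
time: 21.87
tool_pos: [609.7, -113.9, 209.3]
tcp_rot: [-89.8, -0.2, -21.4]
ft_force: [0.1, -0.6, -1.2]
finger_gap: 56.8
```

```bash
python3 -c "
from h import *
s=u()"
```

```text
x -63.2 y 0.2 z 36.9 [-89.82  -0.23 -21.39] [ 0.1 -0.6 -1.2] [ 609.7 -113.9  209.3]
```

arm_command(commands=[[0,[0,0,-0.06],[0,0,0]],[0,[0,0,-0.04],[0,0,0]],[0,[0,0,0],[0,0,0]]])

```text
time: 22.12
tool_pos: [610.0, -113.8, 206.4]
tcp_rot: [-89.8, -0.3, -21.4]
ft_force: [0.4, 0.4, 0.6]
finger_gap: 56.8
```

```bash
python3 -c "
from h import *
s=u()"
```

```text
x -63.4 y 0.5 z 34.0 [-89.8   -0.26 -21.38] [0.4 0.4 0.6] [ 610.  -113.8  206.4]
```

Likely near contact; one more small press.

arm_command(commands=[[0,[0,0,-0.06],[0,0,0]],[0,[0,0,-0.06],[0,0,0]],[0,[0,0,0],[0,0,0]]])

```text
time: 22.37
tool_pos: [611.5, -113.6, 205.5]
tcp_rot: [-89.7, -0.5, -21.4]
ft_force: [-1.9, -0.2, 1.5]
finger_gap: 56.8
```

```bash
python3 -c "
from h import *
s=u()"
```

```text
x -64.1 y 1.8 z 33.1 [-89.73  -0.51 -21.36] [-1.9 -0.2  1.5] [ 611.5 -113.6  205.5]
```

arm_command(commands=[[0,[-0.04,0.01,0],[0.1,0.3,0]],[0,[0,0,0],[0,0,0]],[70,[0,0,0],[0,0,0]],[80,[0,0,0],[0,0,0]],[100,[0,0,0],[0,0,0]]])

```text
time: 22.78
tool_pos: [610.2, -113.6, 205.7]
tcp_rot: [-89.8, -0.2, -21.4]
ft_force: [0.3, 0.4, -0.2]
finger_gap: 78.7
```

arm_command(commands=[[100,[0,0,0],[0,0,0]],[100,[0,0,0],[0,0,0]],[100,[0,0,0.1],[0,0,0]],[100,[0,0,0.3],[0,0,0]],[100,[0,0,0.5],[0,0,0]]])

```text
time: 23.2
tool_pos: [607.9, -113.1, 229.2]
tcp_rot: [-89.8, 0.2, -21.4]
ft_force: [0.1, 0.1, -0.0]
finger_gap: 85.4
```

arm_command(commands=[[100,[0,0,0.7],[0,0,0]],[100,[0,0,0.8],[0,0,0]],[100,[0,0,0.8],[0,0,0]],[100,[0.1,0.2,0.6],[0,0,0]],[100,[0,0,0.2],[0,0,0]]])

```text
time: 23.62
tool_pos: [610.0, -106.9, 330.6]
tcp_rot: [-89.8, 0.2, -21.4]
ft_force: [0.8, 0.4, 1.4]
finger_gap: 85.4
```

arm_command(commands=[[100,[-0.2,0.5,0.3],[0,0,0]],[100,[-0.3,0.9,0],[0,0,0]],[100,[-0.3,0.9,0],[0,0,0]],[100,[0,0,0],[0,0,0]],[100,[0,0,0],[0,0,0]]])

```text
time: 24.03
tool_pos: [586.1, -37.6, 344.7]
tcp_rot: [-89.8, -0.2, -21.5]
ft_force: [-0.1, -1.1, -0.9]
finger_gap: 85.5
```

Run:
```python
from h import *
s,o=gold("w13"); np.save("w13.npy",s,allow_pickle=True)
w=cv2.imread("pics/w13.png"); sc=snapshot("scene"); t=snapshot("top"); cv2.imwrite("pics/sc13.png",sc); cv2.imwrite("pics/tp13.png",t)
print(s["tool_pos"],s["tcp_rot"])
cv2.imwrite("pics/f.png",np.vstack([np.hstack([cv2.resize(sc[90:180,205:325],(400,300),interpolation=2),cv2.resize(t[135:225,385:505],(400,300),interpolation=2)]),np.hstack([cv2.resize(w,(480,300),interpolation=3),cv2.resize(sc[180:380,120:420],(320,300),interpolation=3)])]))
```

```text
(381.1, 262.7) r 37.4 (344, 226, 73, 74) at z26.5 [ 611.5 -209.9   26.5]
[586.10280925 -37.58906198 344.73207279] [-89.78116935  -0.24708422 -21.5047159 ]
```

View pics/f.png

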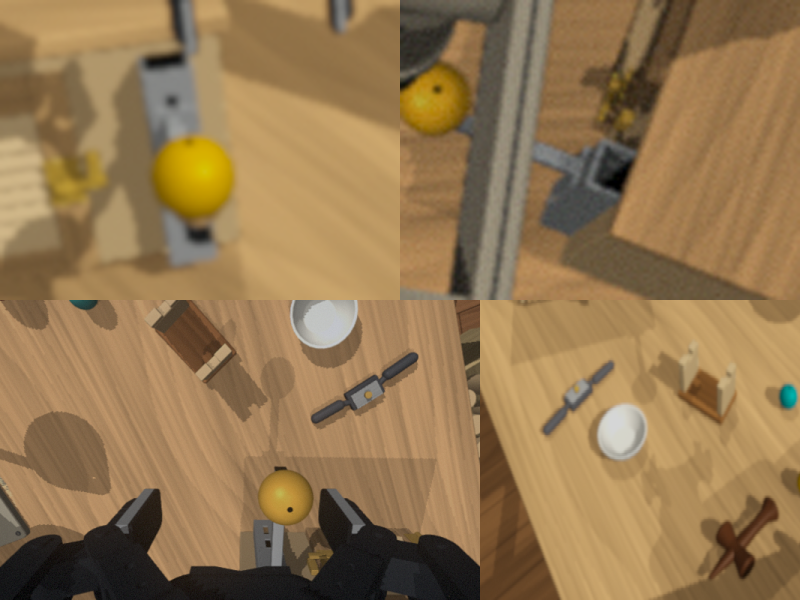

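Run:
```python
from h import *
s=np.load("w13.npy",allow_pickle=True).item()
print(tri(ray("wrist",(381.1,262.7),s),ray("scene",(262.7,142.9)))[0].round(1), sense()["ft_force"], sense()["qd"].round(2))
hand_in()
```

```text
[ 610.2 -114.1  204.1] [-0.47073623  0.53146355 -0.36290972] [-0.64  0.54 -0.06 -0.16  0.04 -0.03]
the job is handed in; nothing more can be done
```

The steel arm is hung in the top two slots and the gold tama sits hole down on its pin. I handed the job in at about 24 s; no verdict is reported.

**Arm:** I pushed the tabs in until the plate met the upright, then down about 13 mm to a firm stop, pressing with up to about 28 N. I then let go with the arm at rest.

**Tama:** I lowered it over the pin until it met the washer, opened the fingers and backed off. Two views put its centre at (610.2, -114.1, 204.1) mm. That is within 1 mm sideways of the pin position I measured, and 3 mm below the nominal 207.5 mm.

**Other objects:** In the last picture the dish, the ken and the scraper appear to lie where they were, and the robot touches nothing. I checked this by eye, not by measuring.

**Checks that disagreed:**
- **Seat of the arm:** after release the plate seemed 1 to 3 mm out from my estimate of the upright's face, and the arm sags slightly at the pin end. I estimate about 0.02 to 0.04 rad, which fits the 1 mm of lip play. The x margin (3 mm) is the least certain one.
- **Extra press:** one press went harder than I meant. The fingers slipped a few mm down the bar, and I corrected this before letting go.

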